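# Rack the part-used tins and hand up the fullest

### The arm

A 7-joint arm with a two-finger parallel gripper is mounted at the origin on a cart in front of the work surface, level with it; the furniture and walls round the work are solid. World frame = base frame: x ahead of the robot, y to its left, z up, the work surface at z = 0. Lengths are in m, angles in rad, forces in N, time in s.
With the tool pointing down it reaches from about 0.4 to 0.9 m from the base axis. Payload 5.6 kg.
Tool frame: the origin (TCP) lies midway between the tips of the shut fingers; the grasp point (between the pads) lies 19 mm behind it; z points along the fingers, y is the line along which they close (so a half turn about z gives the same grasp; the last joint's range is limited). The gripper opens to 92 mm and grips with 3 to 60 N. Pads are 20 mm wide; open, the fingers measure 128 mm over their backs; the gripper's body (75 mm by 189 mm) begins 69 mm behind the grasp point.
Start: joints at [1.209, 0.468, -0.012, 1.603, 0.006, 1.071, -0.056], TCP at [0.204, -0.617, 0.215] pointing down, gripper open.
Joint ranges: [-2.53, 2.53], [-0.31, 2.02], [-1.57, 1.55], [0.28, 2.44], [-1.29, 4.43], [0.15, 1.84], [-2.92, 2.92]. Speed limits (rad/s): [2.57, 2.57, 3.14, 3.14, 3.14, 3.14, 3.14].

### API

Orientations are given as a 3x3 rotation matrix whose columns are the frame's x, y, z axes.
In Python, from station import env, effector, solver, viewer, workorder, search_frame, tip_of gives the robot as it stands. Calls block until the motion is done:
- env.reach(position, orientation): joint-space move of the TCP to a pose.
- env.movel(position, frame=None, rate=0.15): straight line of the TCP; frame=None keeps the orientation; rate is the mean speed in m/s.
- env.goto_joints(angles): joint-space move.
- effector.release() and effector.grasp(squeeze=None): open the fingers fully, or close them until they stop; squeeze is the grip in N (None keeps the last).
- env.pause(seconds).
- solver.inverse_kinematics(position, orientation): joint angles nearest the present ones, or None.
- env.sense(): the state.
- viewer.read_camera(name): name is "scene" or "top" or "wrist"; returns (picture, depth): 480x640x3 uint8, red, green, blue; 480x640 float32, m along the optical axis (not along the pixel's ray), 0 where there is no reading.
- viewer.camera_info(name): a dict with "intrinsics" (3x3 intrinsics, pixels), "eye" and "rotation" of the camera in the world; the wrist camera has in their place "T_tool_cam" (4x4, takes a point from camera to tool coordinates, whose origin is the TCP and whose axes are the flange's). Camera axes: x right, y up, looking along -z (the intrinsics and any distortion apply to the point x, -y, -z); pixel columns grow to the right and rows downward; lengths in m; the calibration is good to about 2 mm. A picture is of the moment at which its call begins: read the wrist's pose just before it. camera_info takes no time and is no camera call.
A pose or a line that the arm cannot do raises env.PlanningError and nothing moves.
- workorder.finish_job(): hands the job in; it is judged then, once.
Trained networks look in the newest picture that a camera, given by its name, has taken for a name from the list of things; names that differ only in an ending like _2 or _b are one class to them, and where a whole thing is asked for, a point or a joint stands for the part that bears it (a point fixed in the world has none). Each returns a list of dicts, best first, with "score" (0 to 1); they miss things now and then, are a little off and sometimes report something else, mostly with a low value. They report only what shows in the picture. A call takes as long as a camera call.
- search_frame(camera, name): "at" ([x, y, z] in m, in world coordinates, good to about 4 mm: the middle of the surface that is visible of it).
- tip_of(camera, name): "at" ([x, y, z] in m, in world coordinates, good to about 4 mm: a listed point, or the origin of a listed thing).
The state is a dict: "t": time; "joint_positions": joint angles; "joint_velocities": joint speeds; "tau": joint torques, N m; "ee_pos": TCP position; "tcp_rot": TCP orientation; "wrist_force": force on the tool from outside, world axes, zero at the start; "moment": the same for the moment, N m; "gripper_width": finger opening in m; "grasp_force": force on a finger pad.
Only numpy, scipy, OpenCV 4.12 (cv2) and the standard library are available. Lean on these libraries where they do the work, as an engineer would, in place of code of your own. Each camera call takes 0.05 s, during which the arm holds its last target. There are 200 camera calls.

### The job

The cook wants the fullest of the three identical metal storage tins: lift them to feel which is the heaviest, stand the two lighter ones in any two of the wells of the wooden rack, fully down and let go, ready for refilling. Finish while holding the heaviest tin up in the gripper, upright and still, its foot at least 12 cm above the worktop, ready to be taken from you: do not put it down or let go. Never drop a tin or tip one over, and leave everything else where it stands.

Things in the scene. Friction and masses are not known exactly. Their poses are not given: they have to be found in the camera images.
- canister_1: One of 3 identical shut metal storage tins, 65 mm across, 100 mm tall; origin centre of the underside, z up its axis. Starts upright on the right of the worktop. The heaviest weighs 0.5 to 0.6 kg, the others under 0.41 kg; neither its number nor its place tells which: compare by lifting. Pinched across 68 mm above the foot with 50 N it is carried safely. Its lid stays shut.
- canister_2: One of 3 identical shut metal storage tins, 65 mm across, 100 mm tall; origin centre of the underside, z up its axis. Starts upright on the right of the worktop. The heaviest weighs 0.5 to 0.6 kg, the others under 0.41 kg; neither its number nor its place tells which: compare by lifting. Pinched across 68 mm above the foot with 50 N it is carried safely. Its lid stays shut.
- canister_3: One of 3 identical shut metal storage tins, 65 mm across, 100 mm tall; origin centre of the underside, z up its axis. Starts upright on the right of the worktop. The heaviest weighs 0.5 to 0.6 kg, the others under 0.41 kg; neither its number nor its place tells which: compare by lifting. Pinched across 68 mm above the foot with 50 N it is carried safely. Its lid stays shut.
- rack: Fixed wooden block, 104 mm (its x) by 314 mm (its y), top 32 mm above the worktop, left of the tins, turned up to 0.25 rad. In its top a row of three round wells along its y, 100 mm apart, 72 mm wide, 20 mm deep with a 2 mm bevel: a seated tin has 3.5 mm play all round and its foot 12 mm above the worktop. Origin under its middle, at worktop height.
- well_left (a point): Centre of the floor of the rack's left well (towards the rack's +y), 12 mm above the worktop and 20 mm below the rim; its axes are the rack's. The well is empty at the start.
- well_middle (a point): Centre of the floor of the rack's middle well, 12 mm above the worktop and 20 mm below the rim; its axes are the rack's. The well is empty at the start.
- well_right (a point): Centre of the floor of the rack's right well (towards the rack's -y), 12 mm above the worktop and 20 mm below the rim; its axes are the rack's. The well is empty at the start.
- under_cabinets (a point): Fixed point on the worktop, straight below the front of the wall cabinets' handles. From this x to the back wall the cabinets hang over the worktop, their underside 0.615 m above it. The tall fridge on the right is solid from x 0.38 m back and from y -0.52 m outwards, also above the worktop: come in clear of its front corner from the start pose.
- mug_1: Green ceramic mug, 86 mm across and 96 mm tall with a handle, standing behind the rack; origin under its middle. A bystander.
- glass_1: Clear drinking glass, 81 mm across, 93 mm tall, standing behind the rack; origin under its middle. A bystander.
- garlic_1: Garlic bulb, about 53 mm, on the right of the worktop; origin at its underside. A bystander.
- lemon_1: Lemon, 83x58x58 mm, at the right edge of the worktop; origin at its underside. A bystander.
- teaspoon_1: Teaspoon with a pale blue handle, 138 mm long, 13 mm high, lying at the front edge of the worktop; origin at its underside. A bystander.
- pegs_1: Wooden clothes peg, 72 mm long, 12 mm high, lying among the tins; origin at its underside. A bystander.
- kitchen_timer: Round white kitchen timer with a red grip on its dial, 67 mm across, 40 mm tall, standing behind the tins; origin under its middle. A bystander.

How it is judged:
By the outcome, as a careful person would: the job done as asked, in the order asked, and still so for the second after the job is handed in, while the arm keeps its last pose, push and grip.
It also fails if it takes over 72 s, if anything falls off the work surface, if the arm or the gripper's body presses on something with over 40 N, if the wrist force passes 120 N, or if a joint passes its speed limit or range.

## Working session

There is one attempt and no reset: what is moved stays moved. The work goes in short steps, each a Python script; the robot and the scene stay as the last script left them, time stands still between calls to the robot, and variables do not carry over. Pictures are saved under pics/ and viewed, at most 10 in all, crops included, and the job is handed in when it is done.

```bash
mkdir -p pics; ls; python3 - <<'E'
from station import *
import cv2,numpy as np
ims=[]
for c in ["scene","top"]:
    p,d=viewer.read_camera(c); cv2.imwrite(f"pics/{c}1.png",p[:,:,::-1])
    i=viewer.camera_info(c); print(c,i)
    for n in ["canister_1","rack","well_left","well_middle","well_right","mug_1","glass_1","garlic_1","lemon_1","pegs_1","kitchen_timer","under_cabinets"]:
        print(n,[(np.round(r["at"],3).tolist(),round(r["score"],2)) for r in tip_of(c,n)[:4]])
s=env.sense();print(s)
E
```

```text
pics
scene {'intrinsics': array([[537.08676689,   0.        , 309.5471235 ],
       [  0.        , 537.08676689, 232.54509118],
       [  0.        ,   0.        ,   1.        ]]), 'eye': array([0.14943728, 0.75636985, 0.89060291]), 'rotation': array([[-0.89602051,  0.29576536, -0.33116476],
       [-0.44400223, -0.59172842,  0.67284434],
       [ 0.00304445,  0.74992022,  0.66152128]])}
canister_1 [([0.455, -0.156, 0.0], 0.82), ([0.483, -0.351, 0.004], 0.75), ([0.576, -0.235, -0.001], 0.73), ([0.719, 0.217, 0.001], 0.26)]
rack [([0.471, 0.09, -0.003], 0.95)]
well_left [([0.451, 0.183, 0.012], 0.66), ([0.483, -0.351, 0.001], 0.15)]
well_middle [([0.466, 0.09, 0.011], 0.94), ([0.661, -0.427, 0.002], 0.34)]
well_right [([0.486, -0.007, 0.012], 0.61)]
mug_1 [([0.719, 0.22, -0.002], 0.84)]
glass_1 [([0.715, 0.051, -0.003], 0.95), ([0.471, 0.093, 0.013], 0.36)]
garlic_1 [([0.66, -0.32, -0.001], 0.49)]
lemon_1 [([0.665, -0.426, 0.004], 0.94)]
pegs_1 [([0.539, -0.299, 0.002], 0.44)]
kitchen_timer [([0.742, -0.308, 0.002], 0.91)]
under_cabinets [([0.571, 0.001, -0.002], 0.79)]
top {'intrinsi
[... 1161 characters left out ...]
[ 3.01413889e-04,  5.71107036e-05, -1.00069063e-04, -1.07659396e-04,
        5.52383326e-04, -3.58467091e-04, -3.99618817e-04]), 'tau': array([ 1.01121474e-03, -5.20421612e+01, -1.24566196e-02, -2.44055772e+01,
       -5.68218960e-02,  1.13432016e-02,  3.94665335e-05]), 'ee_pos': array([ 0.20370069, -0.61727341,  0.21459428]), 'tcp_rot': array([[ 9.49624170e-01,  3.13391025e-01, -2.70928873e-05],
       [ 3.13391023e-01, -9.49624170e-01, -4.55615520e-05],
       [-4.00066421e-05,  3.47756833e-05, -9.99999999e-01]]), 'wrist_force': array([-0.39291775, -0.63154015, -0.02087098]), 'moment': array([ 0.00444184,  0.00025685, -0.05594307]), 'grasp_force': 0.0, 'gripper_width': 0.09182599903448346}
```

View pics/top1.png

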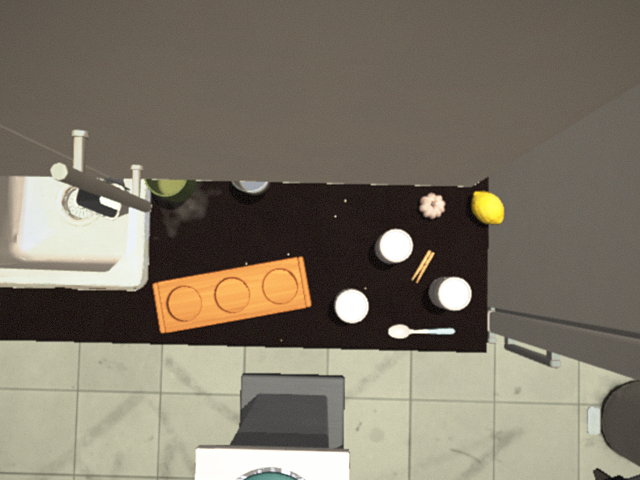

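View pics/scene1.png

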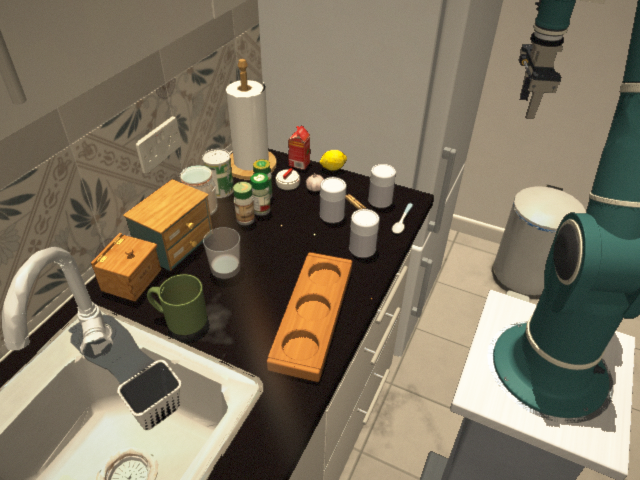

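The tins are at top pixels (351,306), (394,246) and (450,294). The rack runs from (153,280) to (310,260), with its wells empty. The bystanders are clear of all of them. Next I'll refine the positions with depth.

```bash
cat > h.py <<'E'
from station import *
import cv2, numpy as np
def cloud(c):
    p,d=viewer.read_camera(c); i=viewer.camera_info(c); K=i["intrinsics"]
    v,u=np.mgrid[0:480,0:640]
    P=np.stack([(u-K[0,2])/K[0,0]*d,-(v-K[1,2])/K[1,1]*d,-d],-1)@np.array(i["rotation"]).T+i["eye"]
    P[d<=0]=np.nan
    return p,P
def R(th):  # tool down, closing along (cos th, sin th)
    c,s=np.cos(th),np.sin(th)
    return np.array([[-s,c,0],[c,s,0],[0,0,-1.]])
E
python3 - <<'E'
from h import *
for c in ["top","scene"]:
    _,P=cloud(c); z=P[...,2]
    for t in [(.455,-.154),(.574,-.235),(.484,-.35)]:
        m=(np.hypot(P[...,0]-t[0],P[...,1]-t[1])<.05)&(z>.09)&(z<.115)
        q=P[m]; (a,b),r=cv2.minEnclosingCircle(q[:,:2].astype(np.float32)*1000)
        print(c,"tin",m.sum(),np.round(q.mean(0),4),round(a,1),round(b,1),round(r,1))
    m=(P[...,0]>.35)&(P[...,0]<.6)&(P[...,1]<.29)&(P[...,1]>-.1)&(z>.026)&(z<.04)
    q=P[m]; print(c,"rack",m.sum(),np.median(q[:,2]),cv2.minAreaRect(q[:,:2].astype(np.float32)*1000))
    m=(P[...,0]>.58)&(P[...,1]<.0)&(P[...,1]>-.4)&(z>.06)&(z<.3)
    print(c,"tall near", [np.round(np.nanpercentile(P[m],k,axis=0),3) for k in (1,10,50)])
q0=env.sense()["joint_positions"]
for p in [(.35,-.4,.2),(.484,-.35,.049),(.574,-.235,.049),(.455,-.154,.049),(.455,-.154,.2),(.47,.088,.2),(.49,-.01,.06),(.452,.185,.06)]:
    for th in (.19,.19-np.pi):
        q=solver.inverse_kinematics(np.array(p),R(th)); print(p,round(th,2),None if q is None else np.round(q,2))
E
```

```text
top tin 860 [ 0.4547 -0.152   0.0977] 454.5 -152.4 32.2
top tin 859 [ 0.5735 -0.2348  0.0974] 573.3 -235.1 32.2
top tin 883 [ 0.4835 -0.3483  0.0974] 483.8 -349.1 32.4
top rack 4902 0.032032151884938465 ((468.37274169921875, 90.43783569335938), (104.19078063964844, 313.97406005859375), 11.633731842041016)
top tall near [array([ 0.58 , -0.262,  0.074]), array([ 0.582, -0.255,  0.094]), array([ 0.59 , -0.235,  0.098])]
scene tin 451 [ 0.4545 -0.1503  0.0974] 456.4 -152.6 33.2
scene tin 382 [ 0.5732 -0.2324  0.0973] 574.5 -236.0 35.9
scene tin 340 [ 0.4831 -0.3465  0.0973] 484.0 -348.6 33.4
scene rack 3941 0.03208744980806477 ((469.92620849609375, 88.56912994384766), (105.15921020507812, 317.0282897949219), 11.496406555175781)
scene tall near [array([ 0.596, -0.39 ,  0.063]), array([ 0.784, -0.341,  0.084]), array([ 0.963, -0.194,  0.154])]
(0.35, -0.4, 0.2) 0.19 [ 1.11  0.32 -0.39  1.89  0.15  0.96  0.85]
(0.35, -0.4, 0.2) -2.95 [ 0.61  0.28  0.22  1.92 -0.07  0.95 -2.09]
(0.484, -0.35, 0.049) 0.19 [ 0.83  0.63 -0.35  1.83  0.3   0.74  0.51]
(0.484, -0.35, 0.049) -2.95 [ 0.4   0.6   0.
[... 175 characters left out ...]
.455, -0.154, 0.049) 0.19 [ 0.67  0.5  -0.5   2.1   0.4   0.63  0.08]
(0.455, -0.154, 0.049) -2.95 [ 0.17  0.44  0.1   2.13 -0.08  0.57 -2.62]
(0.455, -0.154, 0.2) 0.19 [ 0.75  0.26 -0.57  1.99  0.17  0.94  0.29]
(0.455, -0.154, 0.2) -2.95 [ 0.31  0.2  -0.07  2.02  0.02  0.92 -2.71]
(0.47, 0.088, 0.2) 0.19 [ 0.58  0.37 -0.99  1.98  0.37  0.99 -0.4 ]
(0.47, 0.088, 0.2) -2.95 [-1.33  0.48  1.38  2.08 -0.55  1.04 -2.62]
(0.49, -0.01, 0.06) 0.19 [ 0.42  0.51 -0.57  2.07  0.44  0.68 -0.25]
(0.49, -0.01, 0.06) -2.95 [-0.89  0.72  1.11  2.15 -0.9   0.86 -2.16]
(0.452, 0.185, 0.06) 0.19 [ 0.38  0.75 -1.09  2.05  0.88  0.9  -1.02]
(0.452, 0.185, 0.06) -2.95 [ 0.5   0.98 -1.33  2.05  1.1   1.12  1.96]
```

```bash
cat >> h.py <<'E'
TH=.202; RR=R(TH); C0=np.array([.469,.0895]); YR=np.array([-np.sin(TH),np.cos(TH)])
WELL={"left":C0+.1*YR,"middle":C0,"right":C0-.1*YR}
TIN={"A":(.4552,-.1525),"B":(.5738,-.2355),"C":(.4839,-.349)}
G=.049
def P3(xy,z): return np.array([xy[0],xy[1],z])
def wf(n=6):
    a=[]
    for _ in range(n): a.append(env.sense()["wrist_force"]); env.pause(.06)
    return np.mean(a,0)
def st(tag):
    s=env.sense(); print(tag,"t",round(s["t"],1),np.round(s["ee_pos"],4),"F",np.round(s["wrist_force"],1),"w",round(s["gripper_width"],4),"g",round(s["grasp_force"],1)); return s
def lift(k):
    env.reach(P3(TIN[k],.2),RR); b=wf()
    env.movel(P3(TIN[k],G),RR,.18); effector.grasp(50); st("grasp")
    env.movel(P3(TIN[k],G+.03),RR,.08); env.movel(P3(TIN[k],.19),RR,.15)
    env.pause(.3); m=-(wf()-b)[2]/9.81; st("lift"); print(k,"mass",round(m,3)); return m
def place(w):
    env.reach(P3(WELL[w],.19),RR)
    env.movel(P3(WELL[w],G+.040),RR,.15); b=wf(3)[2]
    for f in (.030,.026,.022,.018,.015,.0125):
        env.movel(P3(WELL[w],G+f),RR,.04); d=env.sense()["wrist_force"]-0
        print(f,np.round(d,1))
        if d[2]-b>8 and f>.014: print("STUCK"); return False
    effector.release(); st("released"); env.movel(P3(WELL[w],.2),RR,.18); return True
E
python3 - <<'E'
from h import *
env.reach(np.array([.33,-.40,.2]),RR); st("mid")
m=lift("A")
if m<.45: place("middle")
st("end"); print(np.round(env.sense()["joint_positions"],2))
E
```

```text
mid t 2.4 [ 0.3296 -0.4013  0.2002] F [ 0.1  0.1 -0.9] w 0.0915 g 0.0
grasp t 5.3 [ 0.4555 -0.1527  0.0494] F [-1.3 -0.7  5.3] w 0.0648 g 50.0
lift t 7.4 [ 0.4552 -0.1525  0.19  ] F [-1.3 -0.4 -3.5] w 0.0643 g 50.0
A mass 0.324
0.03 [ 0.8  0.3 -3.5]
0.026 [-0.5  0.7 -3.2]
0.022 [-0.4 -0.1 -4.2]
0.018 [ 0.6 -0.9 -3.4]
0.015 [-0.5  0.3 -4.6]
0.0125 [-0.1  0.1 -4.4]
released t 11.6 [0.4691 0.0895 0.0615] F [-0.3 -0.2 -0.1] w 0.0916 g 0.0
end t 12.5 [0.4683 0.0892 0.1991] F [ 0.8 -0.6  0.3] w 0.0918 g 0.0
[ 0.35  0.28 -0.7   1.99  0.22  0.95 -0.26]
```

A was light, and it went in without touching the rim. B is next.

```bash
python3 - <<'E'
from h import *
m=lift("B")
if m<.45: place("right")
st("end"); print(np.round(env.sense()["joint_positions"],2))
E
```

```text
grasp t 15.7 [ 0.5745 -0.2356  0.0496] F [1.4 0.  3.4] w 0.0641 g 50.0
lift t 17.7 [ 0.5738 -0.2355  0.19  ] F [ 1.2  1.  -5.1] w 0.0646 g 50.0
B mass 0.56
end t 17.7 [ 0.5738 -0.2355  0.19  ] F [ 1.2  1.  -5.1] w 0.0646 g 50.0
[ 0.72  0.51 -0.52  1.68  0.29  1.04  0.31]
```

```bash
python3 - <<'E'
from h import *
env.movel(P3(TIN["B"],G+.02),RR,.15); env.movel(P3(TIN["B"],G+.0006),RR,.04); st("down")
effector.release(); env.movel(P3(TIN["B"],.2),RR,.18)
m=lift("C")
if m<.45: place("right")
st("end")
p,P=cloud("top"); cv2.imwrite("pics/top2.png",p[:,:,::-1]); z=P[...,2]
for t in (TIN["B"],WELL["middle"],WELL["right"]):
    q=P[(np.hypot(P[...,0]-t[0],P[...,1]-t[1])<.045)&(z>.09)&(z<.125)]
    if len(q): print(len(q),np.median(q[:,2]),cv2.minEnclosingCircle(q[:,:2].astype(np.float32)*1000))
E
```

```text
down t 19.3 [ 0.5734 -0.2355  0.0496] F [-1.9  0.6 -0.8] w 0.0646 g 50.0
grasp t 23.4 [ 0.4842 -0.3492  0.0495] F [ 0.1 -0.3  3.5] w 0.0646 g 50.0
lift t 25.4 [ 0.4839 -0.349   0.19  ] F [-0.4 -0.  -1.7] w 0.0642 g 50.0
C mass 0.221
0.03 [ 0.2  0.9 -2.4]
0.026 [ 0.5 -0.3 -3.2]
0.022 [-0.2  0.8 -1.6]
0.018 [ 0.3 -0.1 -1.5]
0.015 [ 0.2  0.7 -2.1]
0.0125 [ 1.2  0.4 -2.5]
released t 29.9 [ 0.4891 -0.0085  0.0615] F [0.1 0.2 0.1] w 0.0917 g 0.0
end t 30.9 [ 0.4883 -0.0086  0.1992] F [-0.1  0.2  0.5] w 0.0917 g 0.0
858 0.09739768255580572 ((572.3658447265625, -235.0469207763672), 32.20702362060547)
21 0.10560425116145922 ((495.9285888671875, -37.24153137207031), 11.941617965698242)
```

View pics/top2.png

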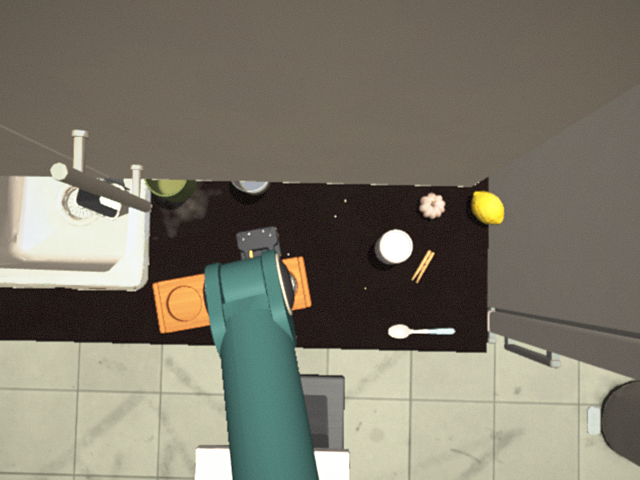

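The picture shows tin B standing at (394,247) and the arm hiding the two racked tins. I'll pick B up again, then check the rack with the view clear.

```bash
python3 - <<'E'
from h import *
lift("B"); 
for c in ("top","scene"):
    p,P=cloud(c); cv2.imwrite(f"pics/{c}3.png",p[:,:,::-1]); z=P[...,2]
    for t in (WELL["middle"],WELL["right"]):
        q=P[(np.hypot(P[...,0]-t[0],P[...,1]-t[1])<.045)&(z>.09)&(z<.13)]
        if len(q): print(c,len(q),np.percentile(q[:,2],[5,50,95]).round(4),cv2.minEnclosingCircle(q[:,:2].astype(np.float32)*1000))
st("hold")
E
```

```text
grasp t 33.7 [ 0.5735 -0.2358  0.0495] F [-3.1 -0.2  6. ] w 0.0645 g 50.0
lift t 35.8 [ 0.5738 -0.2355  0.19  ] F [-0.5 -0.7 -5.9] w 0.0645 g 50.0
B mass 0.552
top 910 [0.1045 0.1095 0.1134] ((467.91790771484375, 89.94923400878906), 32.52231979370117)
top 890 [0.1056 0.1095 0.1132] ((488.2867126464844, -8.649397850036621), 32.22508239746094)
scene 784 [0.0942 0.109  0.1124] ((470.13287353515625, 88.4076919555664), 34.55820846557617)
scene 657 [0.093  0.1089 0.1125] ((487.2225036621094, -7.744472503662109), 34.74803161621094)
hold t 35.9 [ 0.5738 -0.2355  0.19  ] F [-0.4  0.  -5.9] w 0.0645 g 50.0
```

View pics/scene3.png

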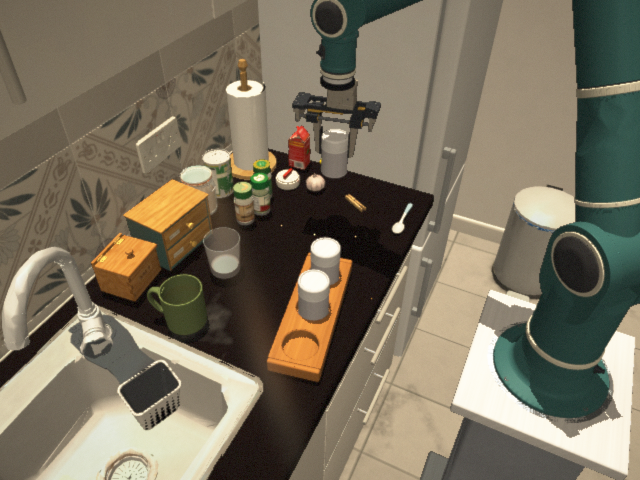

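The two light tins stand upright in the wells at (314,297) and (326,262). Their lids sit 12 mm higher than they did on the worktop, so both are fully down. B is held at (335,150) with its foot about 14 cm up.

```bash
python3 -c "
from h import *
env.pause(.3); st('final'); print(workorder.finish_job())"
```

```text
final t 36.2 [ 0.5738 -0.2355  0.19  ] F [-0.5  0.6 -6.3] w 0.0643 g 50.0
the job is handed in; nothing more can be done
None
```

I handed the job in at 36 s: the heaviest tin (about 0.55 kg) is held upright with its foot about 14 cm above the worktop, and the two lighter ones (about 0.32 kg and 0.22 kg) stand fully down in the middle and right wells.

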